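# Set the spring-lift camera stand to its tape mark and lock it

## Robot

A 7-joint arm with a two-finger parallel gripper is mounted at the origin on the work surface. World frame = base frame: x ahead of the robot, y to its left, z up, the work surface at z = 0. Lengths are in m, angles in rad, forces in N, time in s.
With the tool pointing down it reaches from about 0.4 to 0.875 m from the base axis. Payload 19.3 kg.
Tool frame: the origin (TCP) lies at the very end of the fingers, on their centre line; the grasp point (between the pads) lies 19 mm behind it; z points along the fingers, y is the line along which they close (so a half turn about z gives the same grasp; the last joint's range is limited). The gripper opens to 85 mm and grips with 20 to 120 N. Pads are 22 mm wide; open, the fingers measure 114 mm over their backs; the gripper's body (76 mm by 85 mm) begins 54 mm behind the grasp point. The pads swing forward as they close: fully open they stand 13 mm farther back than shut.
Start: joints at [1.075, 0.521, -0.036, 1.599, 0.021, 1.021, -0.113], TCP at [0.258, -0.569, 0.231] pointing down, gripper open.
Joint ranges: [-2.91, 2.91], [-0.3, 2.13], [-1.5, 1.42], [0.17, 2.43], [-1.26, 4.41], [0.16, 1.93], [-2.52, 2.52]. Speed limits (rad/s): [1.89, 1.89, 2.39, 2.39, 3.01, 3.01, 3.01].

## Interface

Orientations are given as [roll, pitch, yaw] about the fixed x, y, z axes, in that order (R = Rz(yaw) Ry(pitch) Rx(roll)).
In Python, from workcell import bot gives the robot as it stands.
- The arm moves only by the tool carry_out, never from a script. Its argument "rows" is a list that holds one entry, the list of rows, each a list of 4 numbers: the shift along the tool's x, y, z in m, then the turn about the tool's z in degrees. In form: [[[x, y, z, twist], ...]]. A call has 1 to 12 rows; each row is the pose to reach, as a shift and turn from the pose commanded when the call began, along the tool's axes at that moment; what a row does not reach only later rows make up. A row lasts 1/12 s, in which the tool goes at most 41.7 mm and 7.16 degrees, less where a joint would pass 70% of its speed; a pose out of reach is approached as far as the arm can. A call with a gripper value outside its range is refused whole. "grip" is the finger opening in m, from 0 to 0.0854, set as the call begins (left out, the last holds). The fingers move at their own pace and stop on an object; "grip_force" is the grip in N (left out, the last holds). Time passes only in rows, so rows that repeat a pose let the fingers close. It gives the time, the measured TCP pose, the force, the opening and the grip force at its end, in the units of the state.
- bot.observe(): the state, without advancing time (a new reading comes with each control period).
- bot.grab_frame(name): name is "scene" or "side" or "wrist"; returns a dict with "pixels" (400x640x3 uint8, red, green, blue), "K" (3x3 intrinsics, pixels), "pose" (4x4, takes a point from camera to world coordinates). Camera axes: x right, y down, z forward; pixel columns grow to the right and rows downward; lengths in m; the calibration is good to about 2 mm. The wrist camera is an equidistant fisheye: a pixel r from the principal point sees the ray r / f radians off the axis. A picture is of the moment at which its call begins. There is no depth.
- bot.job_done(): hands the job in; it is judged then, once.
Trained networks look in a picture, given as the dict that the camera call returned (one of the last four; its "shot" number tells which), for a name from the list of things; names that differ only in an ending like _2 or _b are one class to them, and where a whole thing is asked for, a point or a joint stands for the part that bears it (a point fixed in the world has none). Each returns a list of dicts, best first, with "conf" (0 to 1); they miss things now and then, are a little off and sometimes report something else, mostly with a low value. They report only what shows in the picture. A call takes as long as a camera call. They do not tell look-alikes from the thing itself.
- bot.look_for(picture, label): "position" ([column, row] in pixels, amid what is visible of it).
- bot.regions_of(picture, label): "region" (400x640 bool, what is visible of it) and "position" ([column, row] in pixels, amid what is visible of it).
- bot.spot_point(picture, label): "position" ([column, row] in pixels: a listed point, or the origin of a listed thing).
The state is a dict: "clock": time; "qpos": joint angles; "qd": joint speeds; "joint_efforts": joint torques, N m; "position": TCP position; "tool_rot": TCP orientation; "force": force on the tool from outside, world axes, zero at the start; "moment": the same for the moment, N m; "grip_width": finger opening in m; "finger_force": force on a finger pad.
Only numpy, scipy, OpenCV 4.12 (cv2) and the standard library are available. Lean on these libraries where they do the work, as an engineer would, in place of code of your own. Each camera call takes 0.05 s, during which the arm holds its last target. There are 200 camera calls.

## Task

Grip the round steel column of the table stand and push it down until the lower edge of the turn of tape round it is level with the top rim of the black collar; its lift spring raises it again if you let go. Still holding it there, just above the collar, turn your grip about the column so that a finger sweeps the cam lever clockwise (seen from above) fully home against its stop. Finish still gripping the column at its mark, and leave the packing things around the stand where they are.

Things in the scene. Friction and masses are not known exactly. Their poses are not given: they have to be found in the camera images.
- stand: Fixed phone-camera stand: grey base plate 170 mm across, 14 high; aluminium tube 31 across; black collar 44 across from 105 to 150 mm above the table, and on it the cam ring, 41 across, up to 165 mm. Two stop lugs reach 158 mm. Origin: centre of the base's underside, z up. The open lever points 0.45 rad counter-clockwise (from above) of the stand's +x, the shut one 0.45 rad clockwise of it
- collar_rim (a point): Centre of the collar's top rim (the top face of the cam ring), 165 mm above the table, on the column's axis
- column: Sliding round steel tube 22 mm across, flat black top, rising from the collar; grip it across its sides from above. Slides up and down and turns freely on its axis. Origin on its axis 48 mm below its top, z up. Starts 35 to 75 mm too high. Lift spring: 4 to 7 N back up at the mark (1.5 N friction); let go, it rises. It can go 24 to 46 mm past the mark: no stop there. The shut lever clamps it
- column_top (a point): Centre of the flat top of the column
- mark_edge (a point): Length mark: lower edge (centre, on the column's axis) of a 12 mm wide turn of pale paper tape stuck flat round the column, 22.7 mm across, not felt and never slipping. 36 to 60 mm below the column's top, different each time. The column is at its mark when this point is at collar_rim
- cam_lever (a joint): Cam lever angle: 0 fully open, 0.90 rad fully shut against its stop; starts between 0 and 0.12. It turns about the column's axis, clockwise seen from above as it shuts, and stays where it is left; takes about 0.1 to 0.2 N m
- lever_tip (a point): Outer end of the cam lever, half-way up: an upright black thumb fin 6 mm thick standing radially on the cam ring, from 15 to 51 mm from the column's axis (this point: 46 mm) and from 13 mm below to 28 mm above the rim. A finger gripping the column beside the fin pushes it round when the gripper is turned about the column
- packet_tray: Bystander: white paperboard tray of bagged goods, 190 x 85 mm and 62 mm high (goods to 90 mm), long side along its x. Origin: centre of its underside
- dispenser: Bystander: blue desk tape dispenser, 150 x 56 mm, 104 mm high to the top of its roll, long side along its x. Origin: centre of its underside
- tape_roll: Bystander: spare roll of pale tape lying flat, 84 mm across, 18 mm high. Origin: centre of its underside
- phone_clamp: Bystander: black U-shaped phone clamp lying on its back, 95 x 40 mm, 36 mm high. Origin: centre of its underside
Mind the look-alikes: they are no part of the job. There is more than one size of the stand; the job needs the largest.

How it is judged:
By the outcome, as a careful person would: the job done as asked, in the order asked, and still so for the second after the job is handed in, while the arm keeps its last pose, push and grip.
It also fails if it takes over 45 s, if anything falls off the work surface, if the arm or the gripper's body presses on something with over 40 N, if the wrist force passes 120 N, or if a joint passes its speed limit or range.

## Working session

There is one attempt and no reset: what is moved stays moved. The work goes in short steps, Python scripts to look and compute and a tool call to move; the robot and the scene stay as the last step left them, time stands still between calls to the robot, and variables do not carry over. Pictures are saved under pics/ and viewed, at most 10 in all, crops included, and the job is handed in when it is done.

Besides the shell and the picture viewer there is one more tool, called after "Call:" as a command line: name --argument value ..., lists and objects as JSON in quotes. carry_out: Moves the arm, as the interface text tells. Its arguments: {"type":"object","properties":{"rows":{"type":"array","items":{"type":"array","items":{"type":"array","items":{"type":"number"}}}},"grip":{"type":"number"},"grip_force":{"type":"number"}},"required":["rows"]}

```bash
mkdir -p pics; cat > h.py <<'E'
import numpy as np, cv2
from workcell import bot
def save(p,n): cv2.imwrite('pics/'+n+'.png',cv2.cvtColor(p,cv2.COLOR_RGB2BGR))
def ray(f,px,fish=False):
    K=f['K'];T=np.array(f['pose']);x=(px[0]-K[0][2])/K[0][0];y=(px[1]-K[1][2])/K[1][1]
    if fish:
        r=np.hypot(x,y);d=np.array([np.sin(r)*x/max(r,1e-9),np.sin(r)*y/max(r,1e-9),np.cos(r)])
    else: d=np.array([x,y,1.]);d/=np.linalg.norm(d)
    return T[:3,3],T[:3,:3]@d
def tri(rs):
    A=0;b=0
    for o,d in rs:
        P=np.eye(3)-np.outer(d,d);A=A+P;b=b+P@o
    x=np.linalg.solve(A,b)
    return x,[float(np.linalg.norm(np.cross(x-o,d))) for o,d in rs]
def proj(f,X):
    T=np.array(f['pose']);c=T[:3,:3].T@(np.array(X)-T[:3,3]);K=f['K']
    return np.array([K[0][0]*c[0]/c[2]+K[0][2],K[1][1]*c[1]/c[2]+K[1][2]])
E
python3 - <<'E'
from h import *
s=bot.observe();print(s)
fs={n:bot.grab_frame(n) for n in('scene','side')}
save(np.vstack([fs['scene']['pixels'],fs['side']['pixels']])[:, :] if 0 else fs['scene']['pixels'],'scene');save(fs['side']['pixels'],'side')
for n,f in fs.items():
    print(n,np.round(f['pose'],3).tolist(),f['K'][0][0])
    for l in('stand','column'):
        print(l,[(np.round(d['position']).tolist(),round(d['conf'],2)) for d in bot.look_for(f,l)])
    for l in('collar_rim','column_top','mark_edge','lever_tip','stand'):
        print(l,[(np.round(d['position'],1).tolist(),round(d['conf'],2)) for d in bot.spot_point(f,l)])
E
```

```text
{'clock': 0.0, 'qpos': array([ 1.07478765,  0.52200532, -0.0363531 ,  1.60002262,  0.02126126,
        1.02108291, -0.11278902]), 'qd': array([-7.33865286e-04,  8.53058105e-04,  3.35257807e-04, -2.41924246e-03,
        1.17776548e-03,  4.28348932e-04, -3.72663364e-05]), 'joint_efforts': array([ 1.50222357e-03, -9.27121353e+01,  1.98067881e+00, -3.69928765e+01,
        1.79689057e-02,  8.38325388e-03,  6.56109833e-06]), 'position': array([ 0.25798413, -0.56889632,  0.23072564]), 'tool_rot': array([-3.14046733e+00,  1.20026997e-04,  4.25864329e-01]), 'force': array([-0.45601042,  0.48011567, -0.31614201]), 'moment': array([-0.04597   ,  0.01855446,  0.01565204]), 'finger_force': 0.0, 'grip_width': 0.08518347646591035}
scene [[0.631, 0.502, -0.591, 1.127], [0.776, -0.418, 0.473, -0.506], [-0.009, -0.757, -0.653, 0.838], [0.0, 0.0, 0.0, 1.0]] 478.45999682644157
stand [([290.0, 244.0], 0.8), ([366.0, 207.0], 0.71), ([183.0, 227.0], 0.6)]
column [([287.0, 177.0], 0.74), ([177.0, 191.0], 0.64)]
collar_rim [([290.8, 199.8], 0.88), ([367.7, 174.9], 0.64), ([174.8, 196.1], 0.63), ([288.4, 161.
[... 470 characters left out ...]
, 0.0, 0.0, 1.0]] 399.3953010195842
stand [([398.0, 184.0], 0.95), ([324.0, 213.0], 0.93), ([310.0, 280.0], 0.84), ([242.0, 256.0], 0.58)]
column [([323.0, 166.0], 0.71), ([261.0, 180.0], 0.71), ([311.0, 251.0], 0.65), ([403.0, 154.0], 0.42)]
collar_rim [([309.9, 256.5], 0.94), ([324.1, 179.1], 0.88), ([400.0, 161.5], 0.86), ([314.4, 189.3], 0.66), ([323.1, 215.9], 0.15)]
column_top [([320.8, 152.2], 0.8), ([400.9, 151.2], 0.62), ([309.6, 247.9], 0.56)]
mark_edge [([243.6, 258.3], 0.67), ([322.9, 163.2], 0.6), ([335.3, 164.5], 0.3)]
lever_tip [([313.2, 190.2], 0.64), ([393.3, 161.7], 0.47), ([301.1, 267.8], 0.44)]
stand [([325.4, 218.9], 0.95), ([395.7, 186.8], 0.75), ([309.5, 281.7], 0.72)]
```

View pics/scene.png

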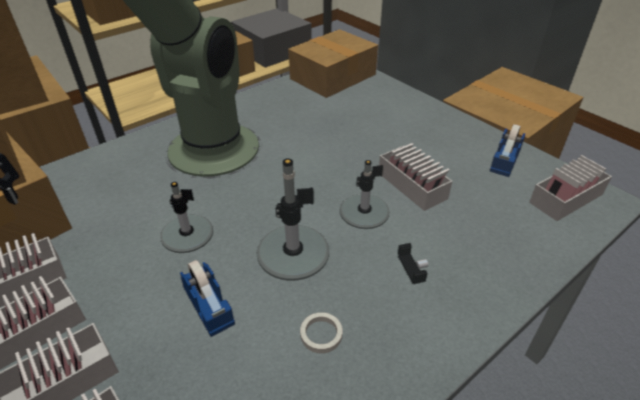

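View pics/side.png

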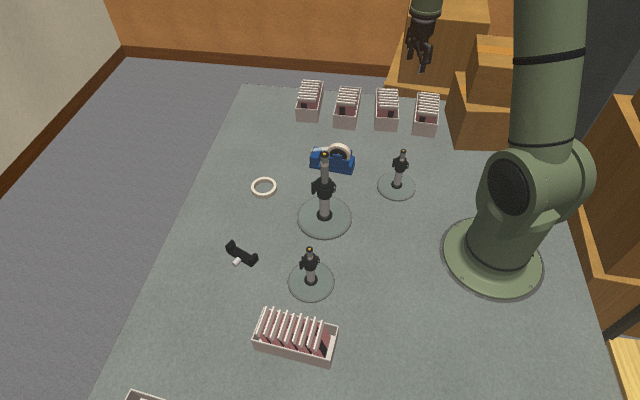

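The candidates for the stand are scene (290,252)/side (325,219), which is the large one; scene (185,235)/side (397,187), small; and scene (365,211)/side (310,282), small. I'm choosing the large one in the middle. The dispenser sits beside it at scene (207,297) and the tape roll at (321,331).

```bash
python3 - <<'E'
from h import *
a=bot.grab_frame('scene');b=bot.grab_frame('side')
P={}
for l,pa,pb in(('collar_rim',(290,200),(324,179)),('column_top',(287,161),(321,152)),('mark_edge',(289,176),(323,163)),('lever_tip',(310,197),(313,190)),('stand',(290,252),(325,219))):
    def best(f,p):
        c=[np.array(d['position']) for d in bot.spot_point(f,l)]
        c=[x for x in c if np.hypot(*(x-p))<8]; return c[0] if c else np.array(p)
    qa,qb=best(a,pa),best(b,pb)
    X,e=tri([ray(a,qa),ray(b,qb)]);P[l]=X;print(l,qa.round(1),qb.round(1),X.round(4),np.round(e,4))
c1=cv2.resize(a['pixels'][145:225,250:330],(560,560),interpolation=cv2.INTER_CUBIC)
c2=cv2.resize(b['pixels'][140:220,285:365],(560,560),interpolation=cv2.INTER_CUBIC)
save(cv2.resize(np.hstack([c1,c2]),(800,400)),'crop')
for l in('dispenser','packet_tray'):
  print(l,[tuple(np.round(d['position'])) for d in bot.look_for(a,l)])
E
```

```text
collar_rim [291.8 199.7] [326.6 183.4] [ 0.4887 -0.0659  0.1588] [0.0032 0.0032]
column_top [286.6 162.4] [323.6 152.4] [ 0.4963 -0.0757  0.2665] [0.0004 0.0004]
mark_edge [288.6 177. ] [323.1 164.6] [ 0.4963 -0.0721  0.227 ] [0.0005 0.0005]
lever_tip [312.4 197.4] [312.2 186.2] [ 0.5242 -0.0371  0.1728] [0.0029 0.0029]
stand [292.5 253.9] [327.4 218.5] [ 0.4876 -0.0734 -0.0086] [0.0045 0.0045]
dispenser [(np.float64(208.0), np.float64(297.0)), (np.float64(292.0), np.float64(243.0))]
packet_tray [(np.float64(417.0), np.float64(178.0)), (np.float64(288.0), np.float64(178.0))]
```

View pics/crop.png

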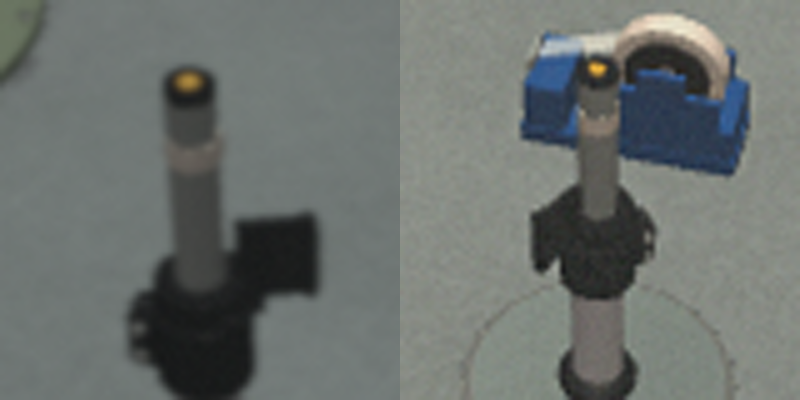

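The crop confirms it: the large stand has pale tape near its top and the black fin points along world ≈51°. The column axis is near (0.495,-0.073). I'll move above it first.

Call:
carry_out --rows '[[[0,0,-0.04,0],[0.02,-0.017,-0.08,0],[0.05,-0.042,-0.1,-3],[0.09,-0.075,-0.1,-6],[0.13,-0.109,-0.1,-9],[0.17,-0.143,-0.1,-12],[0.21,-0.177,-0.1,-12],[0.25,-0.21,-0.1,-12],[0.28,-0.235,-0.1,-12],[0.31,-0.26,-0.1,-12],[0.34,-0.286,-0.1,-12],[0.37,-0.311,-0.1,-12]]]' --grip 0.0854

```text
clock: 2.5
position: [0.4456, -0.1761, 0.3316]
tool_rot: [3.141, -0.0, 0.635]
force: [1.5, -1.1, 0.4]
grip_width: 0.0857
finger_force: 0.0
```

```bash
cat > m.py <<'E'
from h import *
import sys,pickle
f=bot.grab_frame('wrist')
out={}
for l in('collar_rim','column_top','mark_edge','lever_tip'):
    out[l]=[(np.array(d['position']),d['conf']) for d in bot.spot_point(f,l)]
    print(l,[(p.round(1).tolist(),round(c,2)) for p,c in out[l]])
pickle.dump((dict(K=f['K'],pose=f['pose']),out),open(sys.argv[1]+'.pkl','wb'))
save(f['pixels'],sys.argv[1])
s=bot.observe();print(s['clock'],s['position'],s['tool_rot'],s['qpos'])
E
python3 m.py w1
```

```text
collar_rim [([281.5, 289.5], 0.95), ([259.6, 80.5], 0.91)]
column_top [([235.7, 76.2], 0.83), ([276.9, 307.2], 0.81)]
mark_edge [([278.1, 88.3], 0.62), ([247.1, 77.0], 0.56), ([281.4, 295.2], 0.49)]
lever_tip [([242.7, 39.0], 0.76), ([270.6, 271.1], 0.57)]
2.75 [ 0.44509528 -0.17830109  0.33129961] [3.14146989e+00 2.33645975e-04 6.35331267e-01] [ 0.5170657   0.19598187 -0.30542908  1.82270332  0.06499301  1.13263673
 -0.74593932]
```

View pics/w1.png

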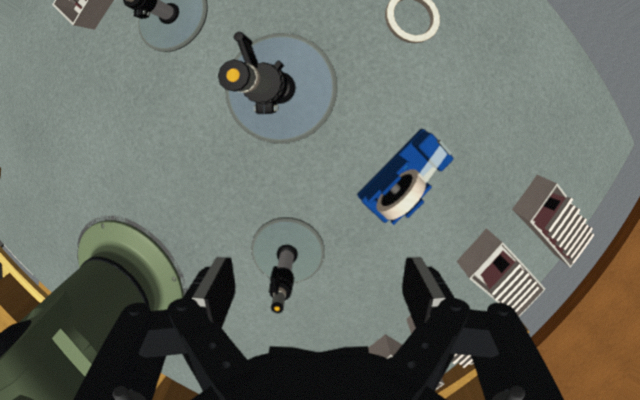

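The wrist view shows the target stand with its top at (235,75), rim at (260,81) and fin tip at (243,39). The small look-alike is at (280,290).

Call:
carry_out --rows '[[[0.03,-0.016,0,0],[0.06,-0.032,0,0],[0.085,-0.045,0,0],[0.1,-0.053,0,0],[0.1,-0.053,0,0],[0.1,-0.053,0,0]]]'

```text
clock: 3.25
position: [0.4942, -0.0768, 0.3311]
tool_rot: [-3.141, 0.0, 0.635]
force: [-1.0, -0.4, -0.4]
grip_width: 0.0852
finger_force: 0.0
```

```bash
python3 m.py w2; python3 - <<'E'
import pickle
from h import *
w1,w2=[pickle.load(open(f'w{i}.pkl','rb')) for i in(1,2)]
for l,p in dict(collar_rim=(259.6,80.5),column_top=(235.7,76.2),mark_edge=(247.1,77),lever_tip=(242.7,39)).items():
    for q,c in w2[1][l]:
        X,e=tri([ray(w1[0],p,1),ray(w2[0],q,1)]);print(l,q.round(),X.round(4),np.round(e[0],4))
print(np.round(w2[0]['pose'],3),w2[0]['K'])
E
```

```text
collar_rim [([317.5, 340.8], 0.92), ([161.5, 60.7], 0.92), ([311.4, 174.5], 0.78)]
column_top [([149.8, 58.1], 0.71), ([314.2, 214.0], 0.62), ([311.2, 191.5], 0.49), ([315.8, 359.0], 0.47)]
mark_edge [([308.7, 194.9], 0.61), ([318.1, 342.0], 0.58), ([163.8, 59.5], 0.51)]
lever_tip [([154.0, 38.4], 0.72), ([310.3, 329.5], 0.61), ([295.4, 135.1], 0.59)]
3.5 [ 0.49396597 -0.07720926  0.33133175] [3.14139474e+00 1.86691044e-04 6.33347184e-01] [ 0.34562968  0.23787019 -0.37594275  1.77358417  0.09530724  1.14793582
 -0.9973231 ]
collar_rim [318. 341.] [ 0.4929 -0.0973  0.3727] 0.0165
collar_rim [162.  61.] [ 0.56   -0.1527  0.6808] 0.0401
collar_rim [311. 174.] [ 0.4928 -0.0694  0.1608] 0.0001
column_top [150.  58.] [ 0.5683 -0.1754  0.7046] 0.0394
column_top [314. 214.] [ 0.4927 -0.0741  0.2671] 0.0005
column_top [311. 192.] [ 0.493  -0.0668  0.2339] 0.004
column_top [316. 359.] [ 0.4919 -0.0943  0.3838] 0.0143
mark_edge [309. 195.] [ 0.4918 -0.0703  0.2242] 0.0013
mark_edge [318. 342.] [ 0.4927 -0.0952  0.3744] 0.0145
mark_edge [164.  60.] [ 0.5651 -0.1702  0.7175] 0.0397
lever_tip [154.  38.] [ 0.545  -0.1593  0.6469] 0.0445
lever_tip [310. 330.] [ 0.5016 -0.0866  0.3795] 0.0158
lever_tip [295. 135.] [ 0.518  -0.032   0.1703] 0.0001
[[ 0.594 -0.763 -0.256  0.559]
 [-0.805 -0.562 -0.191 -0.029]
 [ 0.002  0.319 -0.948  0.473]
 [ 0.     0.     0.     1.   ]] [[309.70691629   0.         318.28976209]
 [  0.         309.70691629 199.73622794]
 [  0.           0.           1.        ]]
```

View pics/w2.png

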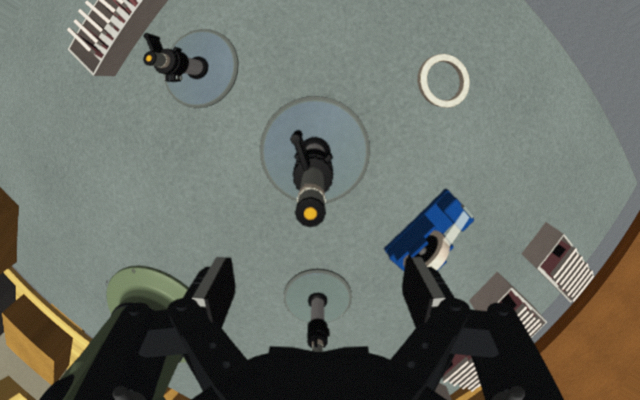

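The wrist view shows the column top at (311,212), the tape at about (311,192), and the fin running from (312,165) to (296,135). That puts the axis at about (0.493,-0.072), the fin direction at about 58° and the mark at z≈0.2255. Next I'll centre, turn a little counter-clockwise and go down around the column.

Call:
carry_out --rows '[[[0.002,-0.0045,0.0,-3],[0.002,-0.0045,0.01,-6],[0.002,-0.0045,0.03,-6],[0.002,-0.0045,0.055,-6],[0.002,-0.0045,0.08,-6],[0.002,-0.0045,0.095,-6],[0.002,-0.0045,0.101,-6],[0.002,-0.0045,0.101,-6],[0.002,-0.0045,0.101,-6]]]'

```text
clock: 4.25
position: [0.4935, -0.0716, 0.231]
tool_rot: [3.141, -0.0, 0.739]
force: [0.2, -0.5, -0.1]
grip_width: 0.0856
finger_force: 0.0
```

```bash
python3 m.py w3; python3 - <<'E'
import pickle
from h import *
save(cv2.resize(cv2.imread('pics/w3.png')[60:360,170:470,::-1],(600,600),interpolation=cv2.INTER_CUBIC),'w3c')
w2,w3=[pickle.load(open(f'w{i}.pkl','rb')) for i in(2,3)]
for l,p in dict(collar_rim=(311.4,174.5),column_top=(314,214),mark_edge=(308.7,195),lever_tip=(295.4,135)).items():
    for q,c in w3[1][l]:
        X,e=tri([ray(w2[0],p,1),ray(w3[0],q,1)]);print(l,q.round(),X.round(4),np.round(e[0],4))
E
```

```text
collar_rim [([318.8, 214.3], 0.96), ([129.7, 31.5], 0.94)]
column_top [([317.0, 300.8], 0.85), ([110.9, 26.6], 0.69)]
mark_edge [([316.0, 257.0], 0.81), ([129.3, 32.3], 0.67)]
lever_tip [([299.2, 155.6], 0.63)]
4.5 [ 0.49353845 -0.07133001  0.23105762] [ 3.14059115e+00 -7.37863834e-04  7.39761377e-01] [ 0.3295453   0.34103644 -0.38419331  1.91286986  0.15910286  0.91577865
 -0.96279512]
collar_rim [319. 214.] [ 0.4986 -0.0666  0.1848] 0.0007
collar_rim [130.  32.] [ 0.5523 -0.0373  0.404 ] 0.0076
column_top [317. 301.] [ 0.4903 -0.0749  0.2609] 0.0009
column_top [111.  27.] [ 0.5509 -0.0426  0.4099] 0.0114
mark_edge [316. 257.] [ 0.4935 -0.069   0.2322] 0.0008
mark_edge [129.  32.] [ 0.5514 -0.0394  0.4087] 0.0096
lever_tip [299. 156.] [ 0.5202 -0.0317  0.1868] 0.0001
```

View pics/w3c.png

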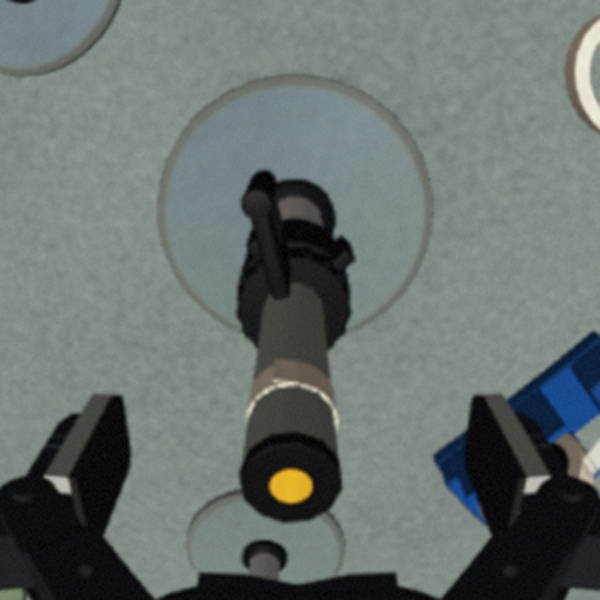

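```bash
python3 - <<'E'
import pickle
from h import *
f=pickle.load(open('w3.pkl','rb'))[0]
C=np.array([.493,-.0715]);
print('cam',np.round(np.array(f['pose'])[:3,3],3))
def zat(px,r):
    o,d=ray(f,px,1);u=o[:2]-C;u/=np.linalg.norm(u);P=C+r*u
    t=((P-o[:2])@u)/(d[:2]@u);X=o+t*d;return X.round(4)
print('top',zat((315.5,303),0),zat((317,300.8),0))
print('mark front',zat((316.5,241),.01135),'net',zat((316,257),0))
print('tape upper front',zat((316.5,251.5),.01135))
print('rim net',zat((318.8,214.3),0))
E
python3 - <<'E'
import sys;sys.path.insert(0,'.')
import os;os.chdir('.')
from h import *
im=cv2.imread('pics/w3.png');print(im[195:262,316].tolist())
E
```

```text
cam [ 0.553 -0.017  0.373]
top [ 0.4925 -0.0709  0.2683] [ 0.4929 -0.0714  0.2668]
mark front [ 0.5011 -0.0635  0.2316] net [ 0.4925 -0.0709  0.228 ]
tape upper front [ 0.5011 -0.0635  0.243 ]
rim net [ 0.4936 -0.0722  0.165 ]
[[29, 29, 29], [34, 32, 32], [29, 26, 27], [30, 29, 30], [30, 31, 29], [35, 35, 36], [45, 49, 46], [58, 64, 64], [63, 67, 67], [60, 65, 66], [58, 64, 63], [60, 66, 66], [62, 67, 65], [60, 67, 65], [60, 67, 63], [60, 65, 66], [59, 64, 63], [62, 66, 63], [63, 68, 67], [57, 63, 64], [58, 65, 63], [61, 65, 65], [61, 66, 64], [57, 63, 64], [62, 68, 66], [61, 65, 64], [59, 63, 63], [59, 65, 64], [58, 64, 63], [61, 68, 66], [58, 63, 63], [63, 68, 67], [60, 66, 64], [55, 63, 63], [59, 61, 63], [62, 67, 67], [59, 63, 62], [61, 65, 64], [60, 63, 62], [59, 64, 61], [60, 64, 63], [61, 66, 65], [59, 61, 60], [60, 64, 61], [62, 69, 70], [76, 86, 91], [83, 94, 104], [87, 98, 107], [86, 96, 104], [83, 95, 104], [84, 94, 102], [83, 94, 103], [86, 96, 105], [84, 94, 104], [82, 97, 105], [118, 133, 141], [175, 192, 197], [157, 173, 175], [104, 116, 116], [66, 71, 69], [56, 59, 61], [59, 62, 64], [59, 63, 60], [58, 61, 62], [59, 63, 62], [58, 63, 61], [60, 64, 63]]
```

```bash
python3 - <<'E'
import pickle
from h import *
f=pickle.load(open('w3.pkl','rb'))[0]
for C in ([.493,-.0715],[.4925,-.072],[.494,-.0705]):
  C=np.array(C)
  def zat(px,r):
    o,d=ray(f,px,1);u=o[:2]-C;u/=np.linalg.norm(u);P=C+r*u
    t=((P-o[:2])@u)/(d[:2]@u);return (o+t*d)[2].round(4)
  print('junction',zat((316.5,201),.011),'mark',zat((316.5,239.2),.01135),'upper',zat((316.5,252),.01135),'top',zat((315.5,303),0))
E
```

```text
junction 0.1675 mark 0.2295 upper 0.2435 top 0.2683
junction 0.1655 mark 0.2281 upper 0.2422 top 0.2674
junction 0.1717 mark 0.2324 upper 0.2461 top 0.2702
```

Call:
carry_out --rows '[[[0,0,0,0],[0,0,0,0],[0,0,0,0],[0,0,0,0],[0,0,0,0],[0,0,0,0],[0,0,0,0],[0,0,0,0],[0,0,0,0],[0,0,0,0]]]' --grip 0.01 --grip_force 90

```text
clock: 5.33
position: [0.4926, -0.0706, 0.2301]
tool_rot: [-3.14, 0.001, 0.74]
force: [-5.6, 4.6, 0.8]
grip_width: 0.02
finger_force: 87.9
```

Call:
carry_out --rows '[[[0,-0.001,0.004,0],[0,-0.001,0.01,0],[0,-0.001,0.018,0],[0,-0.001,0.026,0],[0,-0.001,0.034,0],[0,-0.001,0.042,0],[0,-0.001,0.049,0],[0,-0.001,0.054,0],[0,-0.001,0.056,0],[0,-0.001,0.056,0]]]'

```text
clock: 6.17
position: [0.4926, -0.0705, 0.1733]
tool_rot: [-3.141, 0.0, 0.74]
force: [-1.1, -0.5, 3.5]
grip_width: 0.02
finger_force: 88.3
```

```bash
python3 m.py w4; python3 - <<'E'
from h import *
save(cv2.resize(cv2.imread('pics/w4.png')[180:330,245:395,::-1],(600,600),interpolation=cv2.INTER_CUBIC),'w4c')
print(bot.observe()['force'])
E
```

```text
collar_rim [([319.2, 251.0], 0.81), ([93.0, 21.4], 0.8)]
column_top [([62.3, 12.9], 0.87), ([320.2, 301.1], 0.6)]
mark_edge [([319.6, 258.7], 0.75), ([94.5, 19.2], 0.72)]
lever_tip [([293.3, 179.8], 0.73)]
6.4167 [ 0.49256587 -0.07051404  0.17413594] [ 3.14156789e+00 -1.45378324e-05  7.39976406e-01] [ 0.30740567  0.41726426 -0.3658052   1.97323653  0.20624376  0.78655151
 -1.00695321]
[-1.15534674 -0.23233524  5.09824697]
```

View pics/w4c.png

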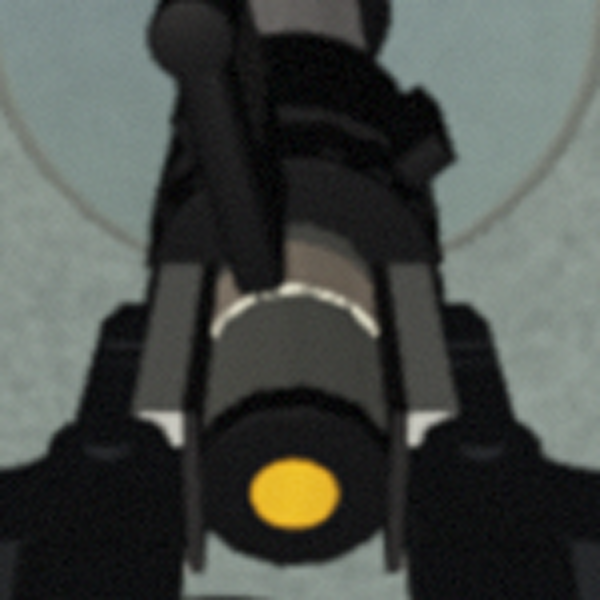

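```bash
cat > g.py <<'E'
import pickle,sys
from h import *
n=sys.argv[1]; f=pickle.load(open(n+'.pkl','rb'))[0]; im=cv2.imread('pics/'+n+'.png').astype(int)
C=np.array([.4926,-.0705])
cx=eval(sys.argv[2]); r0,r1=map(int,sys.argv[3:5])
for x in cx:
  o,_=ray(f,(x,240),1)
  for y in range(r0,r1):
    o,d=ray(f,(x,y),1) # intersect ray w/ cylinder r=.0112
    a=d[:2]@d[:2];b=(o[:2]-C)@d[:2];c=(o[:2]-C)@(o[:2]-C)-.0112**2;q=b*b-a*c
    z=(o+d*(-b-q**.5)/a)[2] if q>0 else 0
    print(x,y,im[y,x].tolist(),round(z*1000,1))
E
python3 g.py w4 "[322,325]" 228 258
```

```text
322 228 [28, 28, 27] 157.6
322 229 [32, 27, 31] 158.9
322 230 [29, 26, 29] 160.3
322 231 [31, 31, 30] 161.6
322 232 [30, 30, 29] 163.0
322 233 [26, 26, 27] 164.3
322 234 [24, 26, 26] 165.5
322 235 [38, 40, 42] 166.8
322 236 [53, 55, 55] 168.1
322 237 [61, 64, 63] 169.3
322 238 [63, 67, 68] 170.5
322 239 [63, 69, 66] 171.7
322 240 [67, 70, 73] 172.9
322 241 [74, 82, 89] 174.1
322 242 [85, 96, 105] 175.2
322 243 [82, 94, 102] 176.3
322 244 [86, 98, 106] 177.5
322 245 [83, 94, 102] 178.6
322 246 [85, 96, 104] 179.7
322 247 [87, 97, 105] 180.7
322 248 [81, 93, 104] 181.8
322 249 [84, 93, 102] 182.9
322 250 [90, 101, 109] 183.9
322 251 [106, 119, 126] 184.9
322 252 [131, 145, 150] 185.9
322 253 [108, 120, 120] 186.9
322 254 [72, 78, 78] 187.9
322 255 [58, 63, 64] 188.9
322 256 [62, 67, 65] 189.9
322 257 [61, 66, 66] 190.8
325 228 [30, 30, 29] 156.5
325 229 [30, 27, 28] 157.9
325 230 [28, 27, 28] 159.3
325 231 [30, 29, 30] 160.6
325 232 [29, 27, 28] 162.0
325 233 [28, 28, 26] 163.3
325 234 [28, 27, 27] 164.6
325 235 [29, 26, 27] 165.9
325 236 [32, 34, 34] 167.2
325 237 [45, 47, 45] 168.4
325 238 [58, 62, 63] 169.7
325 239 [60, 66, 65] 170.9
325 240 [62, 65, 65] 172.1
325 241 [70, 77, 80] 173.3
325 242 [79, 87, 92] 174.4
325 243 [85, 94, 101] 175.6
325 244 [82, 93, 100] 176.7
325 245 [82, 93, 101] 177.8
325 246 [82, 92, 99] 178.9
325 247 [83, 94, 103] 180.0
325 248 [85, 94, 103] 181.1
325 249 [84, 95, 105] 182.2
325 250 [81, 91, 103] 183.2
325 251 [90, 104, 111] 184.3
325 252 [127, 142, 148] 185.3
325 253 [162, 180, 182] 186.3
325 254 [143, 158, 162] 187.3
325 255 [81, 89, 90] 188.3
325 256 [58, 63, 63] 189.3
325 257 [62, 66, 66] 190.3
```

Gap between the rim and the mark is about 6 mm, so I'll push the rest and check.

Call:
carry_out --rows '[[[0,0,0.003,0],[0,0,0.005,0],[0,0,0.006,0],[0,0,0.006,0],[0,0,0.006,0]]]'

```text
clock: 6.83
position: [0.4926, -0.0705, 0.1683]
tool_rot: [3.141, -0.0, 0.74]
force: [-1.1, -0.1, 5.2]
grip_width: 0.0202
finger_force: 88.3
```

```bash
python3 m.py w5; python3 g.py w5 "[322,325]" 232 258;python3 -c "
from h import *
print(bot.observe()['force'])"
```

```text
collar_rim [([88.6, 18.9], 0.86), ([319.4, 257.3], 0.66), ([316.0, 181.3], 0.36)]
column_top [([60.3, 11.7], 0.96), ([318.7, 300.0], 0.87)]
mark_edge [([89.6, 19.6], 0.66), ([316.2, 260.8], 0.6)]
lever_tip [([294.0, 179.4], 0.7), ([318.0, 259.1], 0.63)]
7.0833 [ 0.49258151 -0.07053411  0.16828988] [ 3.14145139e+00 -1.25297853e-04  7.39869649e-01] [ 0.30476056  0.42580351 -0.36310745  1.97856474  0.2116866   0.77311322
 -1.01189071]
322 232 [30, 30, 28] 157.9
322 233 [29, 28, 27] 159.2
322 234 [25, 24, 25] 160.5
322 235 [27, 29, 27] 161.7
322 236 [27, 23, 24] 163.0
322 237 [28, 27, 28] 164.2
322 238 [27, 29, 27] 165.4
322 239 [36, 39, 39] 166.6
322 240 [54, 61, 61] 167.8
322 241 [74, 82, 89] 169.0
322 242 [84, 95, 101] 170.1
322 243 [86, 95, 104] 171.3
322 244 [86, 97, 105] 172.4
322 245 [87, 98, 107] 173.5
322 246 [81, 92, 101] 174.6
322 247 [85, 96, 105] 175.7
322 248 [82, 93, 100] 176.7
322 249 [84, 96, 104] 177.8
322 250 [84, 98, 105] 178.8
322 251 [114, 127, 133] 179.9
322 252 [139, 153, 159] 180.9
322 253 [121, 132, 134] 181.9
322 254 [75, 83, 85] 182.9
322 255 [62, 66, 64] 183.8
322 256 [60, 66, 65] 184.8
322 257 [58, 65, 65] 185.8
325 232 [27, 30, 29] 156.9
325 233 [28, 29, 27] 158.2
325 234 [25, 26, 25] 159.5
325 235 [29, 28, 26] 160.8
325 236 [26, 25, 26] 162.1
325 237 [25, 27, 29] 163.3
325 238 [26, 26, 27] 164.6
325 239 [26, 24, 26] 165.8
325 240 [36, 36, 36] 167.0
325 241 [58, 65, 67] 168.2
325 242 [76, 83, 91] 169.3
325 243 [83, 93, 99] 170.5
325 244 [85, 96, 103] 171.6
325 245 [83, 94, 103] 172.8
325 246 [83, 95, 102] 173.9
325 247 [82, 94, 101] 175.0
325 248 [82, 94, 102] 176.1
325 249 [82, 94, 104] 177.1
325 250 [84, 95, 103] 178.2
325 251 [90, 102, 110] 179.2
325 252 [126, 142, 148] 180.2
325 253 [158, 175, 180] 181.3
325 254 [141, 156, 159] 182.3
325 255 [84, 94, 94] 183.3
325 256 [61, 62, 64] 184.2
325 257 [61, 64, 65] 185.2
[ 0.13881849 -0.42482982  4.77384914]
```

Call:
carry_out --rows '[[[0,0,0.001,0],[0,0,0.0012,0],[0,0,0.0012,0],[0,0,0.0012,0]]]'

```text
clock: 7.42
position: [0.4926, -0.0705, 0.1671]
tool_rot: [3.141, -0.0, 0.74]
force: [-1.1, -0.8, 6.1]
grip_width: 0.0199
finger_force: 88.3
```

```bash
python3 m.py w6 | tail -2; python3 g.py w6 "[322,325,328]" 238 245;python3 g.py w5 "[328]" 238 245;python3 g.py w4 "[328]" 234 246;python3 -c "
from h import *
print(bot.observe()['force'])"
```

```text
7.6667 [ 0.49258313 -0.07051252  0.16713445] [ 3.14142800e+00 -1.42538454e-04  7.39854784e-01] [ 0.30417142  0.42749867 -0.36255361  1.97961049  0.21277294  0.77045795
 -1.01292267]
322 238 [23, 27, 24] 164.3
322 239 [26, 29, 29] 165.5
322 240 [37, 39, 41] 166.7
322 241 [67, 72, 79] 167.8
322 242 [79, 90, 98] 169.0
322 243 [84, 97, 104] 170.1
322 244 [86, 96, 106] 171.3
325 238 [26, 27, 26] 163.4
325 239 [25, 26, 26] 164.7
325 240 [30, 31, 31] 165.9
325 241 [49, 57, 59] 167.0
325 242 [70, 78, 83] 168.2
325 243 [82, 92, 100] 169.4
325 244 [84, 95, 103] 170.5
328 238 [28, 28, 27] 162.0
328 239 [23, 24, 23] 163.2
328 240 [32, 28, 29] 164.5
328 241 [28, 30, 29] 165.7
328 242 [39, 43, 45] 166.9
328 243 [63, 71, 76] 168.1
328 244 [79, 88, 96] 169.3
328 238 [28, 28, 28] 163.1
328 239 [25, 24, 26] 164.4
328 240 [30, 29, 29] 165.6
328 241 [30, 32, 32] 166.8
328 242 [51, 55, 58] 168.0
328 243 [67, 77, 83] 169.2
328 244 [79, 90, 96] 170.4
328 234 [26, 25, 23] 163.0
328 235 [30, 27, 31] 164.3
328 236 [30, 30, 30] 165.6
328 237 [35, 34, 36] 166.9
328 238 [44, 49, 48] 168.2
328 239 [57, 60, 58] 169.5
328 240 [62, 65, 65] 170.7
328 241 [59, 62, 62] 171.9
328 242 [62, 70, 72] 173.1
328 243 [74, 82, 89] 174.3
328 244 [78, 88, 97] 175.5
328 245 [83, 93, 100] 176.6
[-1.25235296 -0.47678296  5.80996056]
```

The mark is level with the rim to within about 0.3 mm. Now the clockwise sweep, which is positive twist.

Call:
carry_out --rows '[[[0,0,0,3],[0,0,0,7],[0,0,0,11],[0,0,0,15],[0,0,0,19],[0,0,0,23],[0,0,0,27],[0,0,0,31],[0,0,0,35],[0,0,0,39],[0,0,0,43],[0,0,0,46]]]'

```text
clock: 8.67
position: [0.4925, -0.0703, 0.1671]
tool_rot: [-3.142, 0.0, -0.066]
force: [-2.1, 0.5, 7.4]
grip_width: 0.0202
finger_force: 90.6
```

```bash
python3 m.py w7 | tail -3;python3 -c "
from h import *
s=bot.observe();print(s['force'],s['moment'])
save(cv2.resize(cv2.imread('pics/w7.png')[150:350,220:420,::-1],(600,600),interpolation=cv2.INTER_CUBIC),'w7c')"
```

```text
lever_tip [([261.3, 194.8], 0.9), ([36.6, 218.1], 0.73), ([316.2, 257.0], 0.71)]
8.9167 [ 0.49248411 -0.0703449   0.16713955] [-3.14153477e+00  4.67454640e-05 -6.27695579e-02] [ 0.15091379  0.41246133 -0.16479606  1.987498    0.09664262  0.74899477
 -1.70473044]
[-2.36758036  0.47297203  7.11359619] [-0.0682289   0.41919326  0.06191434]
```

View pics/w7c.png

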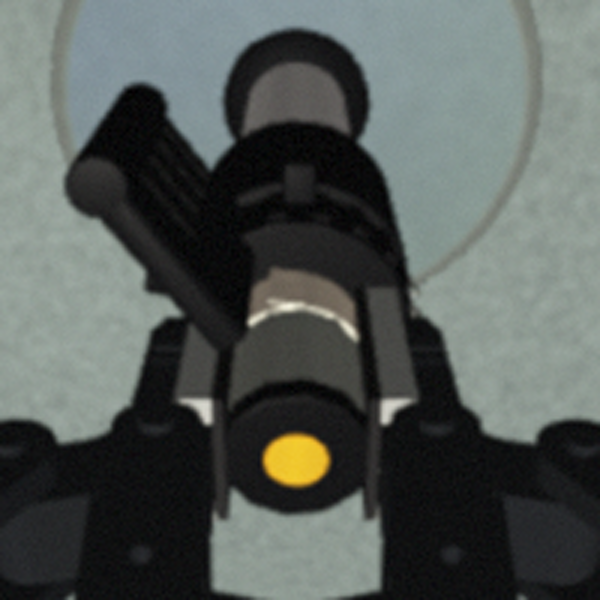

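The finger (left) is at the fin and the mark is still at the rim. I'll continue until the moment shows the stop.

Call:
carry_out --rows '[[[0,0,0,3],[0,0,0,6],[0,0,0,9],[0,0,0,12],[0,0,0,15],[0,0,0,18]]]'

```text
clock: 9.42
position: [0.4924, -0.0703, 0.1671]
tool_rot: [-3.141, 0.0, -0.379]
force: [-2.4, 1.9, 6.9]
grip_width: 0.0198
finger_force: 90.8
```

```bash
cat > n.py <<'E'
import sys;from h import *
a=bot.grab_frame('wrist')
s=bot.observe();print(s['clock'],s['position'],s['tool_rot'][2],s['force'].round(1),s['moment'].round(3),s['qpos'][6])
C=np.array([.4925,-.0703])
for d in bot.spot_point(a,'lever_tip')[:3]:
    o,r=ray(a,d['position'],1);X=o+r*(.1725-o[2])/r[2];v=X[:2]-C
    print(np.round(d['position']),round(d['conf'],2),'ang',np.degrees(np.arctan2(v[1],v[0])).round(1),'r',np.hypot(*v).round(4))
import pickle
pickle.dump((dict(K=a['K'],pose=a['pose']),{}),open(sys.argv[1]+'.pkl','wb'));save(a['pixels'],sys.argv[1])
E
python3 n.py w8
```

```text
9.4667 [ 0.49246943 -0.07025878  0.16713158] -0.3836887398098521 [-2.2  0.5  6.3] [0.081 0.515 0.139] -1.9805343200219245
[519. 343.] 0.88 ang -138.7 r 0.1698
[ 68. 294.] 0.75 ang 79.9 r 0.1859
[258. 198.] 0.64 ang 15.1 r 0.0455
```

Call:
carry_out --rows '[[[0,0,0,2],[0,0,0,4],[0,0,0,5],[0,0,0,5]]]'

```text
clock: 9.85
position: [0.4925, -0.0702, 0.1671]
tool_rot: [-3.141, 0.0, -0.465]
force: [-1.9, 0.6, 6.9]
grip_width: 0.0202
finger_force: 90.6
```

```bash
python3 n.py w9
```

```text
9.9 [ 0.49248876 -0.07023886  0.16712787] -0.4643681223938534 [-2.5  1.   7. ] [0.176 0.493 0.097] -2.049724021021005
[ 81. 310.] 0.97 ang 79.6 r 0.1815
[317. 252.] 0.74 ang -29.5 r 0.0079
[534. 329.] 0.59 ang -138.9 r 0.1741
```

Call:
carry_out --rows '[[[0,0,0,2],[0,0,0,4],[0,0,0,4]]]'

```text
clock: 10.2
position: [0.4925, -0.0701, 0.1672]
tool_rot: [-3.141, 0.0, -0.536]
force: [-2.8, 2.6, 8.7]
grip_width: 0.02
finger_force: 94.6
```

```bash
python3 n.py w10
```

```text
10.25 [ 0.49244793 -0.07008138  0.16714686] -0.5339797104803894 [-3.1  2.1  8.6] [0.35  0.565 0.356] -2.109587755303644
[ 88. 329.] 0.81 ang 80.8 r 0.1896
[544. 315.] 0.73 ang -138.4 r 0.1729
[102. 110.] 0.71 ang 22.1 r 0.1399
```

Mz is rising (0.1→0.36), so the stop may be near. Pressing a bit more.

Call:
carry_out --rows '[[[0,0,0,1],[0,0,0,2],[0,0,0,2]]]'

```text
clock: 10.55
position: [0.4923, -0.07, 0.1672]
tool_rot: [-3.142, 0.0, -0.569]
force: [-3.5, 2.6, 10.7]
grip_width: 0.02
finger_force: 103.3
```

```bash
python3 n.py w11; python3 -c "
from h import *
save(cv2.resize(cv2.imread('pics/w11.png')[150:350,220:420,::-1],(600,600),interpolation=cv2.INTER_CUBIC),'w11c')"
```

```text
10.6 [ 0.49235675 -0.07006372  0.16717436] -0.5684850675460686 [-3.8  1.5  9. ] [0.482 0.801 0.436] -2.139116363283069
[ 96. 332.] 0.72 ang 80.2 r 0.1818
[544. 306.] 0.63 ang -137.9 r 0.1666
[255. 203.] 0.62 ang 8.0 r 0.0444
```

View pics/w11c.png

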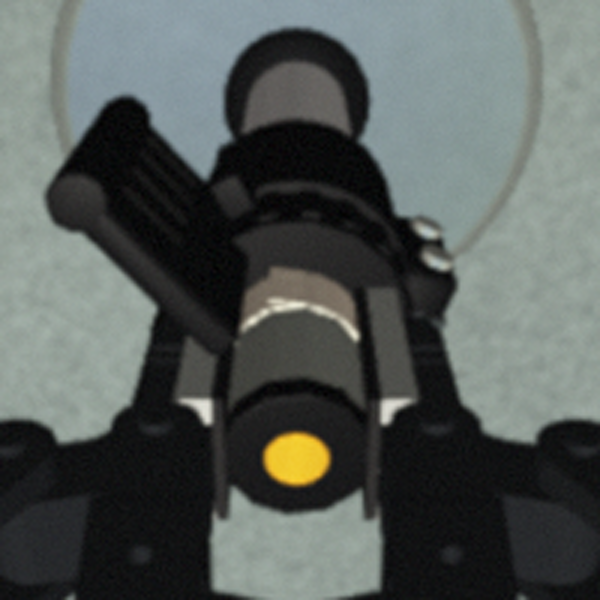

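Call:
carry_out --rows '[[[0,0,0,1],[0,0,0,2],[0,0,0,3],[0,0,0,3]]]'

```text
clock: 10.98
position: [0.4923, -0.0698, 0.1672]
tool_rot: [-3.142, 0.001, -0.621]
force: [-4.5, 4.2, 11.3]
grip_width: 0.0198
finger_force: 107.8
```

```bash
python3 n.py w12; python3 - <<'E'
import pickle
from h import *
C=np.array([.4925,-.0703])
for n in ('w8','w9','w10','w11','w12'):
    f=pickle.load(open(n+'.pkl','rb'))[0]; im=cv2.imread(f'pics/{n}.png')
    # rectify: top view of plane z=.193 (fin top)
    g=np.arange(-.06,.0601,.0005);X,Y=np.meshgrid(g,g)
    T=np.array(f['pose']);P=np.stack([X+C[0],Y+C[1],np.full_like(X,.193)],-1)-T[:3,3];c=P@T[:3,:3]
    th=np.arctan2(np.hypot(c[...,0],c[...,1]),c[...,2]);ph=np.arctan2(c[...,1],c[...,0]);K=f['K']
    u=K[0][0]*th*np.cos(ph)+K[0][2];v=K[1][1]*th*np.sin(ph)+K[1][2]
    r=cv2.remap(im,u.astype('f4'),v.astype('f4'),1)[::-1]
    cv2.imwrite(f'pics/t_{n}.png',r)
t=[cv2.resize(cv2.imread(f'pics/t_{n}.png'),(390,390)) for n in('w10','w12')]
cv2.imwrite('pics/tt.png',np.hstack(t))
E
```

```text
11.0333 [ 0.4922903  -0.06984202  0.16717219] -0.6201893303039543 [-4.   3.3 11.1] [0.737 1.056 0.882] -2.1837020979275468
[102. 340.] 0.81 ang 79.9 r 0.1837
[252. 204.] 0.78 ang 7.1 r 0.0448
[556. 298.] 0.6 ang -138.3 r 0.1752
```

View pics/tt.png

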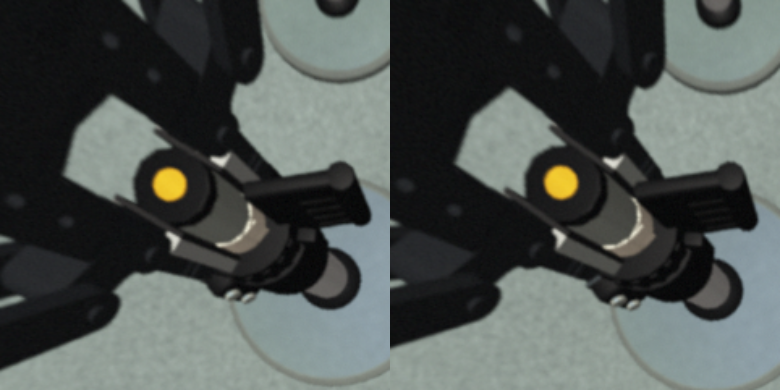

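The fin has not moved over the last 5° of turn while Mz rose to 0.88 N m, so it is against its stop. Final check of the mark.

```bash
python3 g.py w12 "[322,325,328]" 238 246; python3 - <<'E'
import cv2
for n in('w4','w6','w12'):
    im=cv2.imread(f'pics/{n}.png');print(n,im[249:257,325,1].tolist(),im[249:257,322,1].tolist())
E
```

```text
322 238 [40, 41, 42] 163.1
322 239 [50, 55, 57] 164.3
322 240 [73, 82, 88] 165.5
322 241 [88, 100, 106] 166.7
322 242 [94, 108, 116] 167.8
322 243 [91, 104, 114] 169.0
322 244 [94, 106, 115] 170.1
322 245 [96, 108, 118] 171.2
325 238 [39, 41, 40] 161.9
325 239 [40, 42, 43] 163.2
325 240 [54, 58, 62] 164.4
325 241 [77, 84, 92] 165.6
325 242 [92, 105, 115] 166.8
325 243 [93, 107, 117] 167.9
325 244 [93, 106, 115] 169.1
325 245 [97, 110, 119] 170.2
328 238 [38, 39, 39] 160.1
328 239 [37, 38, 38] 161.4
328 240 [45, 46, 45] 162.6
328 241 [54, 61, 66] 163.9
328 242 [76, 85, 93] 165.1
328 243 [95, 105, 117] 166.3
328 244 [97, 110, 121] 167.5
328 245 [101, 111, 122] 168.7
w4 [95, 91, 104, 142, 180, 158, 89, 63] [93, 101, 119, 145, 120, 78, 63, 67]
w6 [94, 95, 102, 144, 177, 159, 92, 64] [96, 97, 126, 159, 132, 82, 64, 63]
w12 [105, 112, 149, 190, 162, 98, 76, 74] [110, 151, 189, 145, 88, 71, 73, 75]
```

```bash
python3 -c "
from workcell import bot
print(bot.job_done())"
```

```text
the job is handed in; nothing more can be done
None
```

I handed the job in at about 11 s. The column is held with its mark within about 0.3 mm of the collar rim and the cam lever is against its stop. The gripper is still holding on, and I moved nothing near the packing things, though I took no final picture of them.

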